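# Stop the parts caddy rocking on the shelf board

### The arm

A 6-joint arm with a two-finger parallel gripper is mounted at the origin on the work surface. World frame = base frame: x ahead of the robot, y to its left, z up, the work surface at z = 0. Lengths are in m, angles in rad, forces in N, time in s.
With the tool pointing down it reaches from about 0.3 to 0.875 m from the base axis. Payload 6.4 kg.
Tool frame: the origin (TCP) lies between the finger pads; the fingertips stand 11 mm ahead of it and the grasp point (between the pads) lies 8 mm behind it (ctrl.tcp_to_tips is the distance from the TCP to the fingertips, in m); x points along the fingers, z is the direction in which the jaws open and shut, and the axes are right-handed (so a half turn about x gives the same grasp; the last joint's range is limited). The gripper opens to 85 mm and grips with 20 to 120 N. Pads are 22 mm wide; open, the fingers measure 114 mm over their backs; the gripper's body (76 mm by 85 mm) begins 54 mm behind the grasp point. The pads swing forward as they close: fully open they stand 13 mm farther back than shut.
Start: joints at [-1.5, 0.181, 1.607, -0, 1.354, -0.206], TCP at [0.157, -0.553, 0.242] pointing down, gripper open.
Joint ranges: [-2.99, 2.99], [-0.89, 2.07], [0.3, 2.58], [-1.14, 4.28], [0, 2.63], [-3.12, 3.12]. Speed limits (rad/s): [2.57, 2.57, 3.01, 3.14, 3.14, 3.14].

### API

Orientations are given as a unit quaternion [w, x, y, z].
In Python, from bench import ctrl, eyes, hand_in gives the robot as it stands. The module is installed in compiled form; this text tells all that it offers.
- The arm moves only by the tool step_arm, never from a script. Its arguments are lists of equal length, an entry for each row: "xyz": the shift along the world's x, y, z in mm, a list of three; "spin": the turn about the world's z in rad; "fingers": the opening in per cent of the stroke, from 0 (shut) to 100 (fully open). A call has 1 to 10 rows; each row is the pose to reach, as a shift and turn from the pose commanded when the call began; what a row does not reach only later rows make up. A row lasts 1/10 s, in which the tool goes at most 50 mm and 8.59 degrees, less where a joint would pass 70% of its speed; a pose out of reach is approached as far as the arm can. A call with a gripper value outside its range is refused whole. The fingers move at their own pace and stop on an object; the grip force is fixed at half the most. Time passes only in rows, so rows that repeat a pose let the fingers close. It gives the time, the measured TCP pose, the force and the opening at its end, in the units of the state.
- ctrl.get_obs(): the state, without advancing time (a new reading comes with each control period).
- eyes.camera(name): name is "scene" or "side" or "wrist"; returns the picture (480x640x3 uint8, red, green, blue); there is no depth.
- eyes.camera_model(name): a dict with "vertical_fov" (degrees; the focal length in pixels is half the picture's height over the tangent of half this angle, whatever the lens; pixels are square), "cx", "cy" (the principal point, pixels), "pose" (4x4, takes a point from camera to world coordinates); the wrist camera has in their place "tool_from_camera" (4x4, takes a point from camera to tool coordinates, whose origin is the TCP and whose axes are the tool frame's). Camera axes: x right, y up, looking along -z (the intrinsics and any distortion apply to the point x, -y, -z); pixel columns grow to the right and rows downward; lengths in m; the calibration is good to about 2 mm. A picture is of the moment at which its call begins: read the wrist's pose just before it. camera_model takes no time and is no camera call.
- hand_in(): hands the job in, once; it reports no verdict.
The state is a dict: "time_s": time; "q": joint angles; "dq": joint speeds; "joint_efforts": joint torques, N m; "eef_pos": TCP position; "eef_rot": TCP orientation; "wrist_force": force on the tool from outside, world axes, zero at the start; "torque": the same for the moment, N m; "opening": opening from 0.0 (shut) to 1.0 (fully open).
Only numpy, scipy, OpenCV 4.12 (cv2) and the standard library are available. Lean on these libraries where they do the work, as an engineer would, in place of code of your own. Each camera call takes 0.05 s, during which the arm holds its last target.

### The job

The red parts caddy rocks because two diagonally opposite feet are perched on the raised ridge of the shelf board. Turn it where it stands until it is astride the ridge, two feet on each side, with all four feet flat on the board, set it down without dropping it and let go. Leave the grey caddy and the white stock bin alone.

Things in the scene. Friction and masses are not known exactly. Their poses are not given: they have to be found in the camera images.
- red_caddy: Red loose caddy, 0.45 kg, tray 112x112 mm, rim 52 mm up. Carrying bar along its x over the middle: 84 long, 14 thick (y), 20 tall, centre 98 mm up, on posts at x = +-33 mm; grip it from above. Round feet 14 mm across at x, y = +-43 mm. Heavier at +y. Origin: midway between the feet at their undersides, z up. At first leans up to 9 degrees: two diagonal feet on the ridge, one on the board.
- grey_caddy: Grey loose caddy of the same shape and size as the red one (bar top 108 mm up), already standing firmly astride the same ridge, 190 to 250 mm from the red one, at either end. Origin: midway between its feet at their undersides. Not to be disturbed.
- shelf_board: Slate-blue steel shelf board, fixed on the bench: 240 mm along its x, 440 mm along its y, 20 mm thick. A paler flat-topped ridge, 32 mm wide and 8 mm above the top face, runs the whole length along y at x = 0. Origin: centre of the underside (top face 20 mm above it), z up.
- stock_bin: White card stock bin with metal parts, loose, 140 x 100 mm, 90 mm high at the back, 45 mm at the front (-x side), on the bench just beyond the board's +y end. Origin: centre of the underside. Not to be disturbed.
Mind the look-alikes: they are no part of the job. What is meant by the red_caddy is not green or purple, and is the smaller of those in its own colour.

How it is judged:
At the end, for the whole second after the job is handed in: The red caddy stands still and level (within 2 degrees) with all four feet down on the board's top face (its origin within about 2.5 mm of that face), centred on the ridge within 20 mm across it, and within 35 mm of where it stood at the start (angle between red_caddy's own z axis and vertical below 0.035 rad and z of red_caddy in the frame of shelf_board between 0.017 and 0.0225 m and x of red_caddy in the frame of shelf_board between -0.02 and 0.02 m and distance of red_caddy from where it was at the start of the episode below 0.035 m and linear speed of red_caddy below 0.01 m/s and angular speed of red_caddy below 0.05 rad/s); the robot touches nothing.
It fails at once if the grey caddy is moved by more than 15 mm (distance of grey_caddy from where it was at the start of the episode above 0.015 m).
It fails at once if the stock bin is moved by more than 15 mm (distance of stock_bin from where it was at the start of the episode above 0.015 m).
It fails at once if the red caddy is dropped or flung (faster than 0.8 m/s) (linear speed of red_caddy above 0.8 m/s).
It also fails if it takes over 32 s, if anything falls off the work surface, if the arm or the gripper's body presses on something with over 40 N, if the wrist force passes 120 N, or if a joint passes its speed limit or range.

## Working session

There is one attempt and no reset: what is moved stays moved. The work goes in short steps, Python scripts to look and compute and a tool call to move; the robot and the scene stay as the last step left them, time stands still between calls to the robot, and variables do not carry over. Pictures are saved under pics/ and viewed, and the job is handed in when it is done.

Besides the shell and the picture viewer there is one more tool, called after ">>>" as name(argument=value, ...), one argument or row to a line, values as JSON. step_arm: Moves the arm, as the interface text tells. Its arguments: {"type":"object","properties":{"xyz":{"type":"array"},"spin":{"type":"array"},"fingers":{"type":"array"}},"required":["xyz","spin","fingers"]}

```bash
mkdir -p pics; cat > h.py <<'E'
import numpy as np, cv2
from bench import ctrl, eyes
def save(n,im): cv2.imwrite(f'pics/{n}.png',im[:,:,::-1])
E
python3 - <<'E'
from h import *
for n in ['scene','side','wrist']:
    o=ctrl.get_obs(); im=eyes.camera(n); save(n+'0',im); print(n,{k:(np.round(v,4).tolist() if not isinstance(v,(str,dict)) else v) for k,v in eyes.camera_model(n).items()})
print(o)
E
```

```text
scene {'vertical_fov': 52.6247, 'cx': 323.4079, 'cy': 250.5308, 'pose': [[0.0158, -0.8027, 0.5961, 1.2823], [0.9998, 0.0182, -0.0019, 0.1395], [-0.0093, 0.596, 0.8029, 0.9838], [0.0, 0.0, 0.0, 1.0]]}
side {'vertical_fov': 43.3605, 'cx': 319.1944, 'cy': 234.685, 'pose': [[-0.8228, 0.4066, -0.3971, 0.0274], [-0.5681, -0.6047, 0.5582, 0.9919], [-0.0132, 0.6849, 0.7286, 1.1182], [0.0, 0.0, 0.0, 1.0]]}
wrist {'vertical_fov': 63.8618, 'cx': 316.0027, 'cy': 242.9276, 'tool_from_camera': [[-0.0002, 0.312, -0.9501, -0.1317], [0.0007, 0.9501, 0.312, 0.0802], [1.0, -0.0006, -0.0004, 0.0007], [0.0, 0.0, 0.0, 1.0]]}
{'time_s': 0.1, 'q': array([-1.50029797e+00,  1.81484223e-01,  1.60791089e+00, -2.89549687e-05,
        1.35382815e+00, -2.06294041e-01]), 'dq': array([-0.00037291, -0.00287451, -0.00171385,  0.00064275,  0.00127342,
        0.00031075]), 'joint_efforts': array([ 9.46581313e-04, -4.45878983e+01, -3.52237451e+01, -9.14387192e-05,
        4.15385075e-03, -2.09667569e-06]), 'eef_pos': array([ 0.1571073 , -0.55260889,  0.24146302]), 'eef_rot': array([ 0.56381123,  0.42666774,  0.56458441, -0.42581214]), 'wrist_force': array([0.24965427, 0.21064561, 0.35199831]), 'torque': array([-0.04557544,  0.06849581, -0.01352567]), 'opening': 0.9984104144506843}
```

View pics/scene0.png

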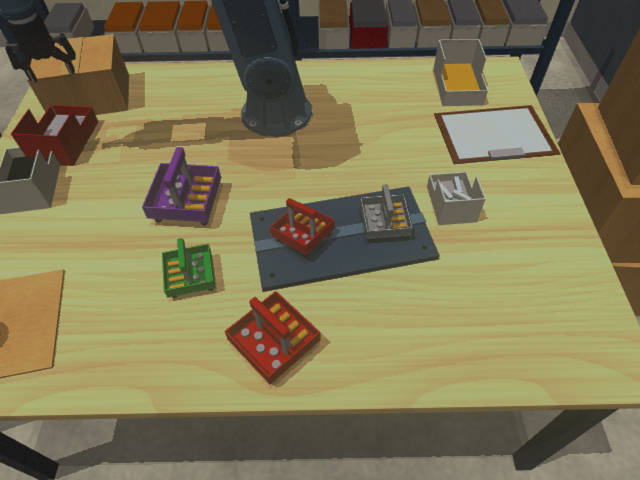

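View pics/side0.png

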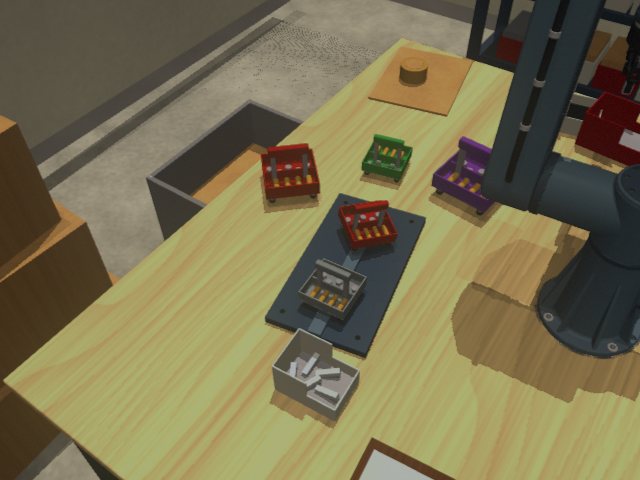

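View pics/wrist0.png

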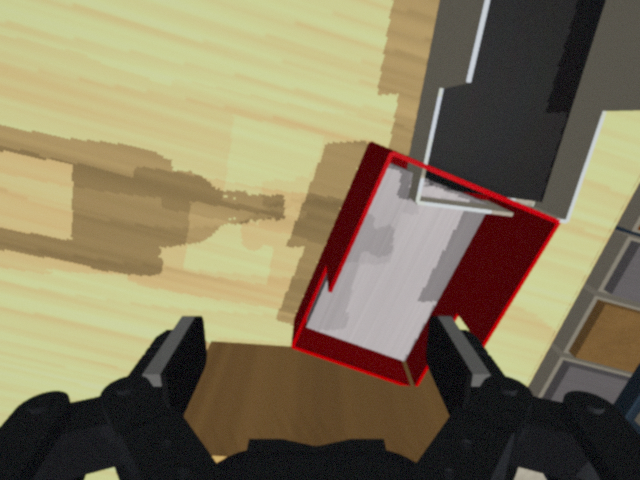

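Candidates (scene pixels): red on the board (302,228), larger red on the bench (272,337), green (188,268), purple (183,190), dark red bin (58,135). The one on the board fits: it's red, the smaller of the two red caddies, and leaning on the ridge. I'll confirm with an enlarged crop.

```bash
python3 - <<'E'
from h import *
a=cv2.imread('pics/scene0.png')[180:300,235:455]; b=cv2.imread('pics/side0.png')[185:360,260:440]
a=cv2.resize(a,None,fx=3.6,fy=3.6,interpolation=2); b=cv2.resize(b,None,fx=3.4,fy=3.4,interpolation=2)
cv2.imwrite('pics/ca.png',a);cv2.imwrite('pics/cb.png',b)
E
```

```text
(no output)
```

View pics/ca.png

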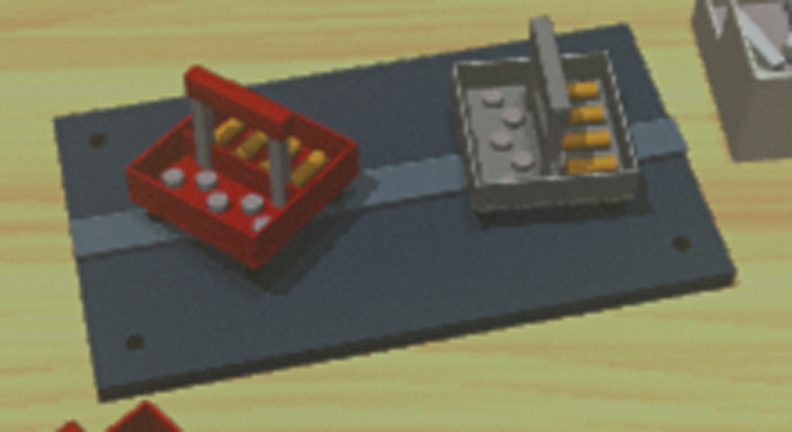

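View pics/cb.png

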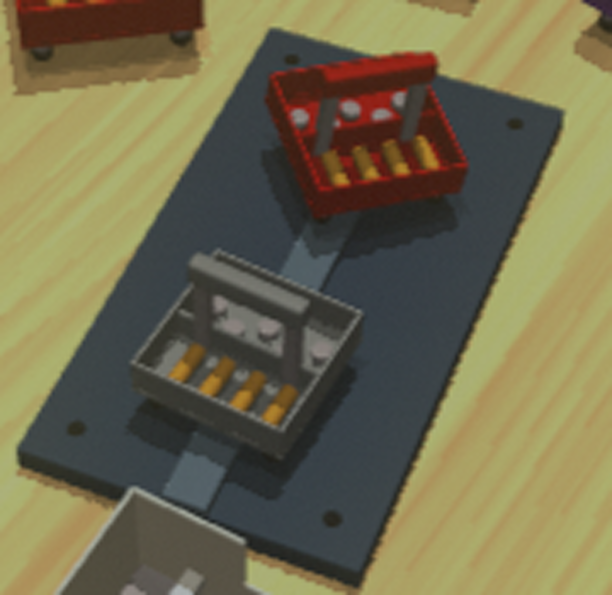

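Confirmed: the caddy on the board is the small red one, with its corners over the ridge and its bar diagonal. Next I triangulate the bar ends and the ridge.

```bash
cat >> h.py <<'E'
def cam(name,obs=None):
    m=eyes.camera_model(name); f=240/np.tan(np.radians(m['vertical_fov'])/2)
    if 'pose' in m: T=np.array(m['pose'])
    else:
        from scipy.spatial.transform import Rotation as R
        q=obs['eef_rot']; W=np.eye(4); W[:3,:3]=R.from_quat([q[1],q[2],q[3],q[0]]).as_matrix(); W[:3,3]=obs['eef_pos']; T=W@np.array(m['tool_from_camera'])
    return f,m['cx'],m['cy'],T
def ray(c,uv):
    f,cx,cy,T=c; d=T[:3,:3]@np.array([(uv[0]-cx)/f,-(uv[1]-cy)/f,-1]); return T[:3,3],d/np.linalg.norm(d)
def plane(c,uv,z):
    o,d=ray(c,uv); return o+d*(z-o[2])/d[2]
def tri(c1,u1,c2,u2):
    o1,d1=ray(c1,u1);o2,d2=ray(c2,u2)
    s=np.linalg.lstsq(np.c_[d1,-d2],o2-o1,rcond=None)[0]
    a=o1+s[0]*d1;b=o2+s[1]*d2; return (a+b)/2,np.linalg.norm(a-b)
E
python3 - <<'E'
from h import *
np.set_printoptions(precision=4,suppress=True)
S=cam('scene');D=cam('side')
s=lambda x,y:(235+x/3.6-.36,180+y/3.6-.36)
d=lambda x,y:(260+x/3.4-.35,185+y/3.4-.35)
print('L end',tri(S,s(190,68),D,d(433,58)))
print('R end',tri(S,s(292,115),D,d(325,76)))
print('grey',tri(S,s(540,20),D,d(198,260)),tri(S,s(562,100),D,d(303,300)))
for p,q in [((55,118),(560,112)),((628,24),(358,575)),((735,272),(20,455)),((100,388),(275,30))]: print('corner',tri(S,s(*p),D,d(*q)),plane(S,s(*p),.02))
print('ridge',plane(S,s(75,236),.028),plane(S,s(685,135),.028), plane(D,d(190,495),.028))
E
```

```text
L end (array([0.4932, 0.0584, 0.1311]), np.float64(5.479755380594923e-05))
R end (array([0.5419, 0.1245, 0.1394]), np.float64(0.0032086412696140177))
grey (array([0.5012, 0.3027, 0.1622]), np.float64(0.039731975876677955)) (array([0.4754, 0.2906, 0.0948]), np.float64(0.04812194576000064))
corner (array([ 0.437 , -0.0496,  0.0194]), np.float64(0.00011517583705913511)) [ 0.4375 -0.0495  0.02  ]
corner (array([0.3514, 0.3796, 0.0186]), np.float64(0.0013320222992462322)) [0.3532 0.3797 0.02  ]
corner (array([0.583 , 0.4247, 0.0151]), np.float64(0.002573935166714414)) [0.5874 0.4242 0.02  ]
corner (array([ 0.667 , -0.0055,  0.0165]), np.float64(0.005263387530396969)) [ 0.6712 -0.0028  0.02  ]
ridge [ 0.5524 -0.0261  0.028 ] [0.4715 0.4052 0.028 ] [0.4673 0.3939 0.028 ]
```

```bash
python3 - <<'E'
from h import *
from scipy.spatial.transform import Rotation as R
o=ctrl.get_obs();q=o['eef_rot'];M=R.from_quat([q[1],q[2],q[3],q[0]]).as_matrix()
print(np.round(M,3), 'jaw ang',np.degrees(np.arctan2(M[1,2],M[0,2])), 'y ang',np.degrees(np.arctan2(M[1,1],M[0,1])))
E
```

```text
[[-0.     0.962  0.273]
 [ 0.001  0.273 -0.962]
 [-1.     0.    -0.001]] jaw ang -74.13956045315003 y ang 15.860420476333886
```

>>> step_arm(
  xyz=[
    [20, 36, 25],
    [42, 76, 45],
    [64, 116, 58],
    [87, 156, 58],
    [110, 196, 58],
    [132, 237, 58],
    [155, 277, 58],
    [177, 317, 58],
    [200, 358, 58],
    [222, 398, 58],
  ],
  spin=[0.04, 0.08, 0.12, 0.16, 0.2, 0.24, 0.28, 0.32, 0.36, 0.4],
  fingers=[100, 100, 100, 100, 100, 100, 100, 100, 100, 100],
)

```text
time_s: 1.15
eef_pos: [0.3796, -0.1532, 0.3004]
eef_rot: [0.638, 0.305, 0.638, -0.305]
wrist_force: [0.9, -0.3, -0.2]
opening: 1.004
```

>>> step_arm(
  xyz=[
    [22, 40, 0],
    [44, 80, 0],
    [66, 120, 0],
    [88, 160, 0],
    [105, 190, 0],
    [110, 197, 0],
    [110, 197, 0],
    [110, 197, 0],
  ],
  spin=[0.04, 0.08, 0.12, 0.16, 0.2, 0.258, 0.258, 0.258],
  fingers=[100, 100, 100, 100, 100, 100, 100, 100],
)

```text
time_s: 1.95
eef_pos: [0.4888, 0.0417, 0.2999]
eef_rot: [0.671, 0.221, 0.672, -0.222]
wrist_force: [0.3, 0.5, 0.2]
opening: 1.001
```

```bash
python3 - <<'E'
from h import *
import pickle
o=ctrl.get_obs();im=eyes.camera('wrist');save('w1',im);pickle.dump(o,open('o1.pkl','wb'));print(o['time_s'],o['eef_pos'],o['eef_rot'])
E
```

```text
1.95 [0.48877852 0.0417432  0.29990645] [ 0.67123013  0.22127728  0.67184601 -0.22160642]
```

View pics/w1.png

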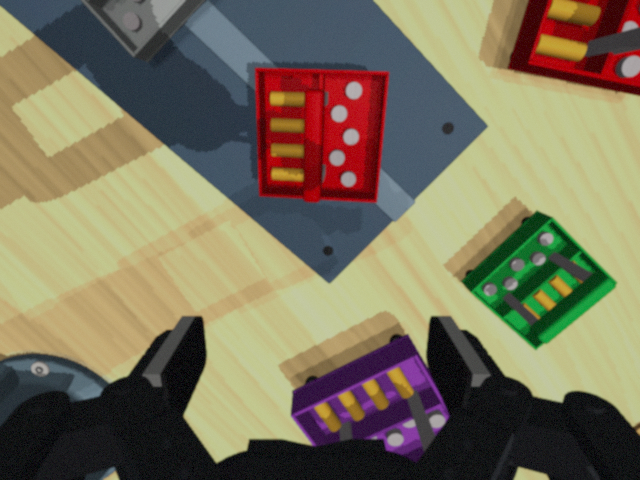

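Wrist view 1: the red caddy is at (320,135) with its bar nearly vertical in the image, cols 305-322, rows 90-200. I'll take a second view from farther on.

>>> step_arm(
  xyz=[
    [20, 35, -10],
    [29, 50, -25],
    [29, 50, -40],
    [29, 50, -40],
  ],
  spin=[0, 0, 0, 0],
  fingers=[100, 100, 100, 100],
)

```text
time_s: 2.4
eef_pos: [0.5167, 0.0912, 0.258]
eef_rot: [0.67, 0.221, 0.673, -0.222]
wrist_force: [-0.9, -0.0, 0.4]
opening: 1.0
```

```bash
python3 - <<'E'
from h import *
import pickle
o=ctrl.get_obs();im=eyes.camera('wrist');save('w2',im);pickle.dump(o,open('o2.pkl','wb'));print(o['time_s'],o['eef_pos'],o['eef_rot'])
for n,b in [('w1',(55,210,240,400)),('w2',None)]:
    i=cv2.imread(f'pics/{n}.png')
    if b: i=cv2.resize(i[b[0]:b[1],b[2]:b[3]],None,fx=3.75,fy=3.75,interpolation=2)
    cv2.imwrite(f'pics/{n}c.png',i)
E
```

```text
2.4 [0.51666464 0.09121271 0.25799831] [ 0.66992813  0.22120094  0.67298044 -0.2221796 ]
```

View pics/w1c.png

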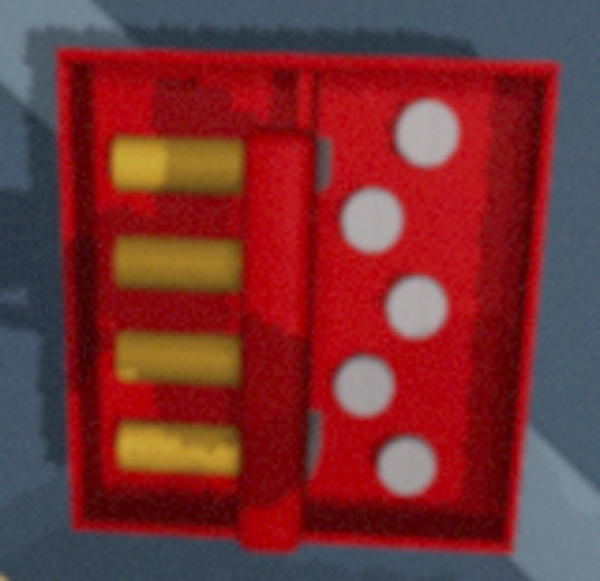

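View pics/w2c.png

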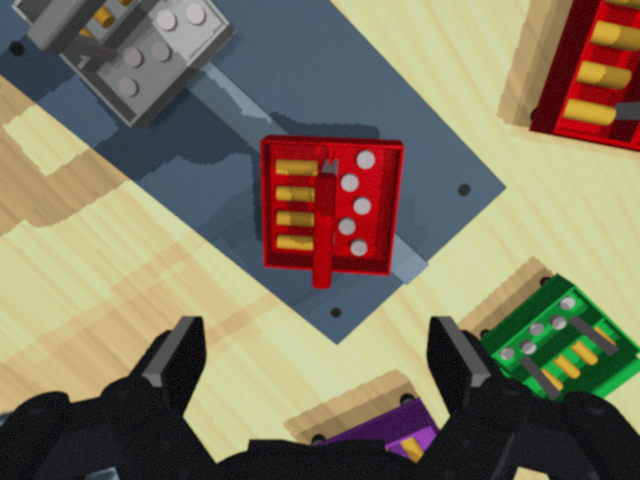

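```bash
python3 - <<'E'
import cv2
i=cv2.imread('pics/w2.png')[125:295,250:415]
cv2.imwrite('pics/w2d.png',cv2.resize(i,None,fx=3.5,fy=3.5,interpolation=2))
E
```

```text
(no output)
```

View pics/w2d.png

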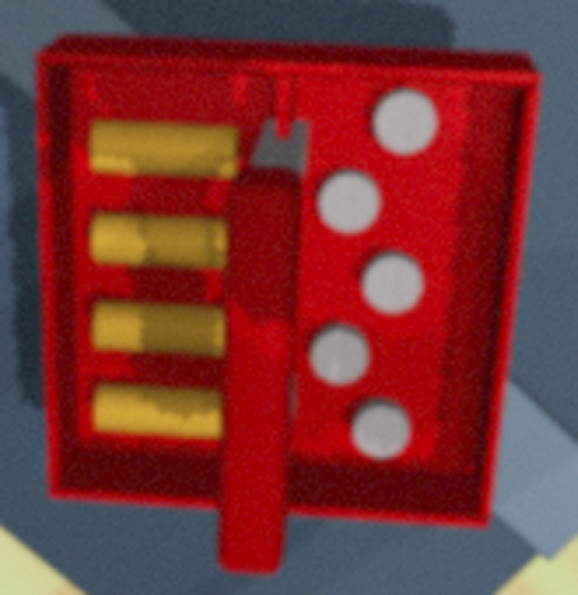

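```bash
python3 - <<'E'
from h import *
import pickle
np.set_printoptions(precision=4,suppress=True)
A=cam('wrist',pickle.load(open('o1.pkl','rb')));B=cam('wrist',pickle.load(open('o2.pkl','rb')))
S=cam('scene');D=cam('side')
a=lambda x,y:(240+x/3.75-.37,55+y/3.75-.37)
b=lambda x,y:(250+x/3.5-.36,125+y/3.5-.36)
P={}
for n,p,q in [('barFL',(245,133),(232,182)),('barFR',(312,133),(299,182)),('barNL',(240,549),(221,570)),('barNR',(299,551),(280,572)),
 ('rFL',(60,52),(40,55)),('rFR',(558,67),(537,75)),('rNR',(512,550),(489,523)),('rNL',(75,528),(52,495))]:
    P[n],e=tri(A,a(*p),B,b(*q)); print(n,P[n],round(e,4))
m=lambda *k:np.mean([P[i] for i in k],0)
bc=m('barFL','barFR','barNL','barNR'); rc=m('rFL','rFR','rNR','rNL')
d=m('barFL','barFR')-m('barNL','barNR'); print('bar centre top',bc,'len',np.linalg.norm(d),'ang',np.degrees(np.arctan2(d[1],d[0])),'slope',np.degrees(np.arcsin(d[2]/np.linalg.norm(d))))
X=m('rFL','rFR')-m('rNL','rNR');Y=m('rFL','rNL')-m('rFR','rNR');n=np.cross(X,Y);n/=np.linalg.norm(n)
print('rim c',rc,'size',np.linalg.norm(X),np.linalg.norm(Y),'angX',np.degrees(np.arctan2(X[1],X[0])),'n',n,'tilt',np.degrees(np.arccos(n[2])),'origin',rc-n*.052, bc-n*.108)
# ridge ends: w2 full image
for uv in [(408,272),(205,75)]: print('ridge px',plane(B,uv,.028))
for uv in [(337,343),(505,187)]: print('board corners',plane(B,uv,.02))
E
```

```text
barFL [0.5412 0.1245 0.1327] 0.0006
barFR [0.5515 0.1169 0.1327] 0.0004
barNL [0.4906 0.0597 0.1295] 0.0001
barNR [0.5004 0.0519 0.1296] 0.0
rFL [0.5186 0.1662 0.0782] 0.0003
rFR [0.605  0.0976 0.0852] 0.0004
rNR [0.5372 0.0112 0.0775] 0.0005
rNL [0.4505 0.0796 0.0675] 0.0
bar centre top [0.5209 0.0882 0.1311] len 0.08249090433435616 ang 51.94199155670576 slope 2.22040738235071
rim c [0.5278 0.0887 0.0771] size 0.11036012550527033 0.1107154775249791 angX 51.858500102545385 n [-0.112  -0.0179  0.9936] tilt 6.509778677052083 origin [0.5336 0.0896 0.0254] [0.533  0.0902 0.0238]
ridge px [ 0.5495 -0.0211  0.028 ]
ridge px [0.5067 0.2393 0.028 ]
board corners [ 0.4407 -0.0504  0.02  ]
board corners [ 0.6715 -0.0054  0.02  ]
```

Measured: bar top centre (0.521, 0.088, 0.131) at 51.9°. The caddy origin is about (0.533, 0.090), tilt 6.5°. Board x is at 10.9°, so the turn needed is about -41°. The ridge line runs through x = 0.533 there. I'll go down over the bar now.

>>> step_arm(
  xyz=[
    [4, -4, -20],
    [4, -4, -55],
    [4, -4, -90],
    [4, -4, -115],
    [4, -4, -130],
    [4, -4, -140],
    [4, -4, -147],
    [4, -4, -147],
  ],
  spin=[-0.03, -0.03, -0.03, -0.03, -0.03, -0.03, -0.03, -0.03],
  fingers=[100, 100, 100, 100, 100, 100, 100, 100],
)

```text
time_s: 3.25
eef_pos: [0.5222, 0.0874, 0.1134]
eef_rot: [0.668, 0.231, 0.668, -0.231]
wrist_force: [0.2, -0.8, -0.6]
opening: 1.0
```

```bash
python3 - <<'E'
from h import *
o=ctrl.get_obs();print(o['time_s'],o['eef_pos'],o['wrist_force'])
save('w3',eyes.camera('wrist'))
E
```

```text
3.25 [0.52223286 0.08744331 0.11338844] [ 0.20413163 -0.77868732 -0.6218013 ]
```

View pics/w3.png

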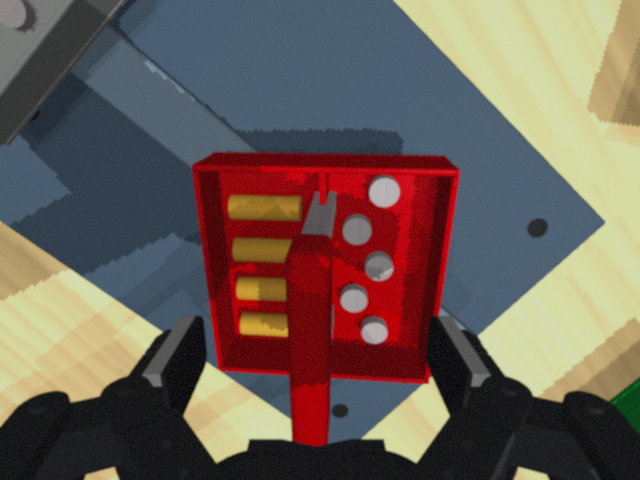

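The bar (cols 290-330) lies between the pads (195 and 435) and is about centred. Closing gently.

>>> step_arm(
  xyz=[
    [0, 0, 0],
    [0, 0, 0],
    [0, 0, 0],
    [0, 0, 0],
    [0, 0, 0],
    [0, 0, 0],
    [0, 0, 0],
    [0, 0, 0],
    [0, 0, 0],
    [0, 0, 0],
  ],
  spin=[0, 0, 0, 0, 0, 0, 0, 0, 0, 0],
  fingers=[80, 60, 45, 35, 28, 22, 16, 10, 5, 5],
)

```text
time_s: 4.3
eef_pos: [0.523, 0.0877, 0.1139]
eef_rot: [0.669, 0.231, 0.668, -0.231]
wrist_force: [2.4, -0.5, 3.7]
opening: 0.155
```

>>> step_arm(
  xyz=[
    [0, 0, 0],
    [0, 0, 2],
    [0, 0, 5],
    [0, 0, 9],
    [0, 0, 13],
    [0, 0, 17],
    [0, 0, 20],
    [0, 0, 20],
    [0, 0, 20],
  ],
  spin=[0, 0, 0, 0, 0, 0, 0, 0, 0],
  fingers=[0, 0, 0, 0, 0, 0, 0, 0, 0],
)

```text
time_s: 5.2
eef_pos: [0.5221, 0.0879, 0.1334]
eef_rot: [0.668, 0.231, 0.668, -0.231]
wrist_force: [0.5, -0.2, -5.7]
opening: 0.152
```

```bash
python3 - <<'E'
from h import *
for n in ['scene','side','wrist']: save(n+'4',eyes.camera(n))
a=cv2.imread('pics/scene4.png')[170:300,235:455]; b=cv2.imread('pics/side4.png')[185:360,260:440]
a=cv2.resize(a,(390,230),interpolation=2); b=cv2.resize(b,(390,379),interpolation=2)
c=np.zeros((380,790,3),np.uint8);c[:230,:390]=a;c[:379,400:]=b;cv2.imwrite('pics/c4.png',c)
E
```

```text
(no output)
```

View pics/c4.png

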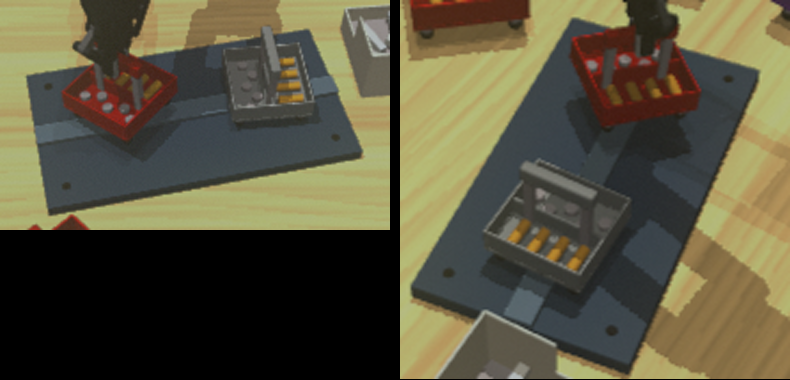

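View pics/wrist4.png

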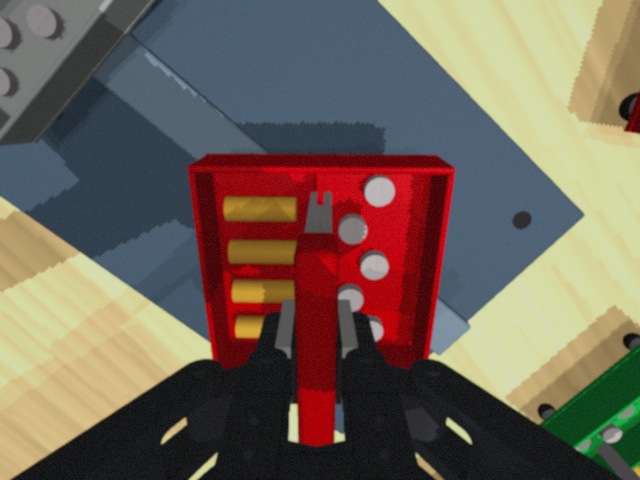

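Held and lifted clear (-5.7 N on the wrist). Now turning -0.716 rad and centring over the ridge.

>>> step_arm(
  xyz=[
    [1, 0, 2],
    [2, 0, 2],
    [3, 1, 2],
    [4, 1, 2],
    [6, 1, 2],
    [7, 1, 2],
    [8, 2, 2],
    [9, 2, 2],
    [10, 2, 2],
    [11, 2, 2],
  ],
  spin=[-0.05, -0.12, -0.2, -0.28, -0.36, -0.44, -0.52, -0.6, -0.67, -0.715],
  fingers=[0, 0, 0, 0, 0, 0, 0, 0, 0, 0],
)

```text
time_s: 6.35
eef_pos: [0.533, 0.0899, 0.1351]
eef_rot: [0.544, 0.451, 0.545, -0.451]
wrist_force: [-0.1, -1.3, -4.8]
opening: 0.156
```

>>> step_arm(
  xyz=[
    [0, 0, 0],
    [0, 0, 0],
  ],
  spin=[0, 0],
  fingers=[0, 0],
)

```text
time_s: 6.55
eef_pos: [0.533, 0.0899, 0.1351]
eef_rot: [0.545, 0.45, 0.546, -0.45]
wrist_force: [-0.6, -0.1, -4.3]
opening: 0.157
```

```bash
python3 - <<'E'
from h import *
from scipy.spatial.transform import Rotation as R
import pickle
o=ctrl.get_obs();q=o['eef_rot'];M=R.from_quat([q[1],q[2],q[3],q[0]]).as_matrix()
pickle.dump(o,open('o5.pkl','wb'))
print(o['eef_pos'],'jaw',np.degrees(np.arctan2(M[1,2],M[0,2])),o['wrist_force'],o['torque'])
for n in ['wrist','scene','side']: save(n+'5',eyes.camera(n))
a=cv2.imread('pics/scene5.png')[170:300,235:455]; b=cv2.imread('pics/side5.png')[185:360,260:440]
a=cv2.resize(a,(390,230),interpolation=2); b=cv2.resize(b,(390,379),interpolation=2)
c=np.zeros((380,790,3),np.uint8);c[:230,:390]=a;c[:379,400:]=b;cv2.imwrite('pics/c5.png',c)
E
```

```text
[0.53300851 0.08985754 0.13510863] jaw -79.0553427492659 [-0.64753552 -0.1355836  -4.31653765] [-0.05674639 -0.0094772  -0.05476214]
```

View pics/c5.png

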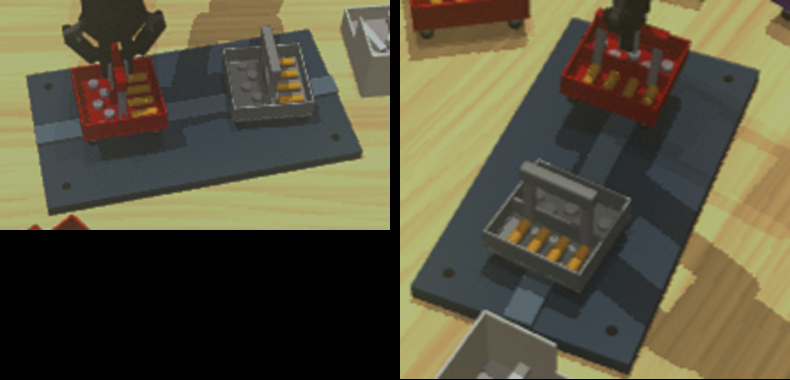

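View pics/wrist5.png

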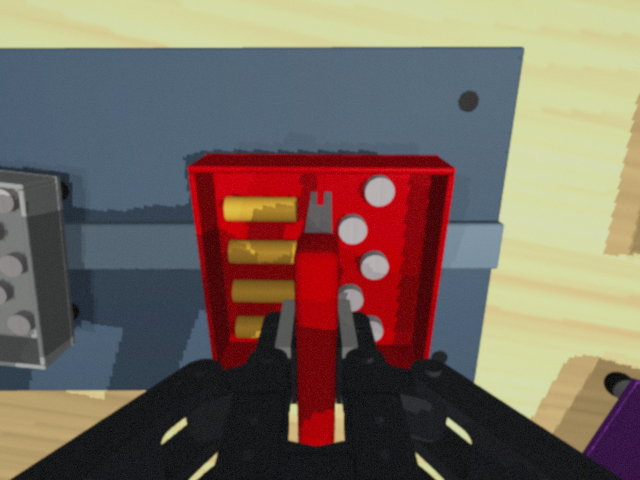

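The caddy now lies square to the ridge (ridge rows 222-268, edges parallel to the rim). A quick check of ridge centring before lowering.

```bash
python3 - <<'E'
from h import *
import pickle
np.set_printoptions(precision=4,suppress=True)
o=pickle.load(open('o5.pkl','rb'));B=cam('wrist',o)
im=cv2.imread('pics/wrist5.png')
print([int(x) for x in im[205:285:3,480].sum(1)])
for uv in [(480,222),(480,267),(120,222),(120,268),(523,47)]: print(uv,plane(B,uv,.028 if uv[1]>50 else .02))
ex=np.array([np.cos(np.radians(10.9)),np.sin(np.radians(10.9))])
for u in (480,120): print('bar off ridge along board x', (o['eef_pos'][:2]-(plane(B,(u,222),.028)+plane(B,(u,267),.028))[:2]/2)@ex)
e=plane(B,(480,222),.028)-plane(B,(120,222),.028);print('ridge ang',np.degrees(np.arctan2(e[1],e[0])))
E
```

```text
[301, 302, 304, 298, 309, 248, 295, 430, 441, 445, 436, 442, 437, 438, 431, 426, 432, 439, 423, 428, 425, 343, 299, 302, 286, 301, 286]
(480, 222) [ 0.5688 -0.0111  0.028 ]
(480, 267) [ 0.5391 -0.0211  0.028 ]
(120, 222) [0.5248 0.2155 0.028 ]
(120, 268) [0.4927 0.2144 0.028 ]
(523, 47) [ 0.6721 -0.0058  0.02  ]
bar off ridge along board x -0.0005468550987116652
bar off ridge along board x -0.0001984520624805919
ridge ang -79.01522482056617
```

Centred within 1 mm and aligned to 0.1°. Lowering.

>>> step_arm(
  xyz=[
    [0, 0, -3],
    [0, 0, -6],
    [0, 0, -9],
    [0, 0, -12],
    [0, 0, -15],
    [0, 0, -17],
    [0, 0, -17],
  ],
  spin=[0, 0, 0, 0, 0, 0, 0],
  fingers=[0, 0, 0, 0, 0, 0, 0],
)

```text
time_s: 7.4
eef_pos: [0.5329, 0.0899, 0.1179]
eef_rot: [0.545, 0.45, 0.545, -0.451]
wrist_force: [0.1, 0.6, -3.6]
opening: 0.155
```

>>> step_arm(
  xyz=[
    [0, 0, -1],
    [0, 0, -2],
    [0, 0, -3],
    [0, 0, -3],
  ],
  spin=[0, 0, 0, 0],
  fingers=[0, 0, 0, 0],
)

```text
time_s: 7.8
eef_pos: [0.5331, 0.0899, 0.1152]
eef_rot: [0.545, 0.45, 0.545, -0.45]
wrist_force: [-0.0, 0.1, -4.4]
opening: 0.159
```

>>> step_arm(
  xyz=[
    [0, 0, -1],
    [0, 0, -2],
    [0, 0, -3],
    [0, 0, -3],
  ],
  spin=[0, 0, 0, 0],
  fingers=[0, 0, 0, 0],
)

```text
time_s: 8.2
eef_pos: [0.533, 0.0899, 0.1121]
eef_rot: [0.545, 0.45, 0.545, -0.45]
wrist_force: [0.4, 0.7, -3.9]
opening: 0.155
```

>>> step_arm(
  xyz=[
    [0, 0, -1],
    [0, 0, -2],
    [0, 0, -2],
  ],
  spin=[0, 0, 0],
  fingers=[0, 0, 0],
)

```text
time_s: 8.5
eef_pos: [0.5335, 0.0898, 0.1105]
eef_rot: [0.545, 0.45, 0.545, -0.45]
wrist_force: [1.0, -0.6, -2.9]
opening: 0.157
```

>>> step_arm(
  xyz=[
    [0, 0, -1],
    [0, 0, -1],
    [0, 0, -1],
  ],
  spin=[0, 0, 0],
  fingers=[0, 0, 0],
)

```text
time_s: 8.8
eef_pos: [0.534, 0.0896, 0.1101]
eef_rot: [0.546, 0.451, 0.545, -0.45]
wrist_force: [1.4, -2.6, 1.8]
opening: 0.156
```

>>> step_arm(
  xyz=[
    [0, 0, -1],
    [0, 0, -1],
    [0, 0, -1],
  ],
  spin=[0, 0, 0],
  fingers=[0, 0, 0],
)

```text
time_s: 9.1
eef_pos: [0.5344, 0.0894, 0.1095]
eef_rot: [0.546, 0.451, 0.544, -0.45]
wrist_force: [1.4, -3.1, 4.6]
opening: 0.153
```

```bash
python3 - <<'E'
from h import *
o=ctrl.get_obs();print(o['eef_pos'],o['wrist_force'],o['torque'])
for n in ['scene','side']: save(n+'6',eyes.camera(n))
a=cv2.imread('pics/scene6.png')[190:270,255:355]; b=cv2.imread('pics/side6.png')[185:265,310:410]
c=np.hstack([cv2.resize(x,(395,316),interpolation=2) for x in (a,b)]);cv2.imwrite('pics/c6.png',c)
E
```

```text
[0.53444309 0.08937484 0.10946809] [ 1.35603952 -3.10205462  4.63530508] [-0.48341006  0.02875017  0.14343886]
```

View pics/c6.png

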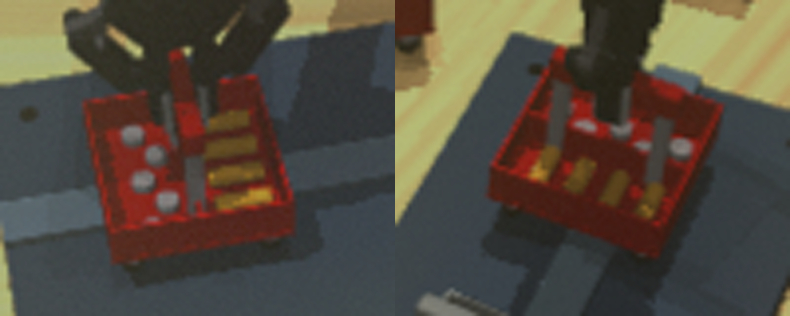

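>>> step_arm(
  xyz=[
    [0, 0, -1],
    [0, 0, -2],
    [0, 0, -2],
    [0, 0, -2],
  ],
  spin=[0, 0, 0, 0],
  fingers=[0, 0, 0, 0],
)

```text
time_s: 9.6
eef_pos: [0.5356, 0.0888, 0.1086]
eef_rot: [0.547, 0.451, 0.543, -0.45]
wrist_force: [2.8, -5.0, 9.2]
opening: 0.152
```

```bash
python3 - <<'E'
from h import *
o=ctrl.get_obs();print(o['eef_pos'],o['wrist_force'],o['torque'])
E
```

```text
[0.53560652 0.08881451 0.10858404] [ 2.83826103 -5.04835491  9.18434796] [-0.9027851   0.11921994  0.11175914]
```

Only the -y feet press (a growing moment about x), but contact came at almost exactly the level height, so the residual tilt is small. I'll relax the press and ease the fingers open in small steps.

>>> step_arm(
  xyz=[
    [0, 0, 2],
    [0, 0, 3],
    [0, 0, 3],
  ],
  spin=[0, 0, 0],
  fingers=[0, 0, 0],
)

```text
time_s: 9.9
eef_pos: [0.5328, 0.0901, 0.1089]
eef_rot: [0.545, 0.45, 0.545, -0.45]
wrist_force: [0.9, -0.7, -0.5]
opening: 0.151
```

>>> step_arm(
  xyz=[
    [0, 0, 0],
    [0, 0, 0],
    [0, 0, 0],
    [0, 0, 0],
    [0, 0, 0],
    [0, 0, 0],
    [0, 0, 0],
    [0, 0, 0],
  ],
  spin=[0, 0, 0, 0, 0, 0, 0, 0],
  fingers=[14, 16, 18, 20, 22, 26, 32, 40],
)

```text
time_s: 10.7
eef_pos: [0.5332, 0.0899, 0.1093]
eef_rot: [0.545, 0.45, 0.545, -0.45]
wrist_force: [-0.3, -0.6, 0.0]
opening: 0.396
```

```bash
python3 - <<'E'
from h import *
o=ctrl.get_obs();print(o['eef_pos'],o['wrist_force'],o['torque'])
for n in ['scene','side','wrist']: save(n+'7',eyes.camera(n))
a=cv2.imread('pics/scene7.png')[190:270,255:355]; b=cv2.imread('pics/side7.png')[185:265,310:410]
c=np.hstack([cv2.resize(x,(395,316),interpolation=2) for x in (a,b)]);cv2.imwrite('pics/c7.png',c)
E
```

```text
[0.53315348 0.08991501 0.10932236] [-0.28123492 -0.63815056  0.02396649] [ 0.04338099  0.00472305 -0.00577128]
```

View pics/c7.png

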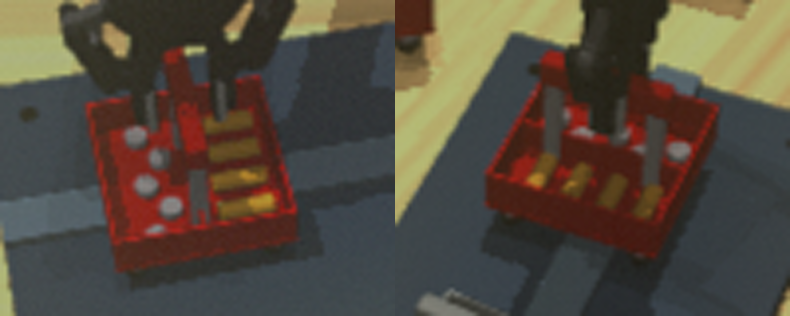

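View pics/wrist7.png

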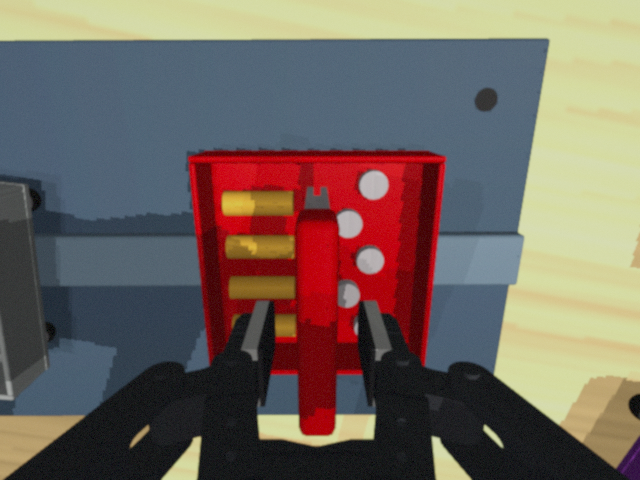

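It's released and standing square over the ridge. I'll retreat straight up, then verify the rim plane from two views.

>>> step_arm(
  xyz=[
    [0, 0, 0],
    [0, 0, 0],
    [0, 0, 10],
    [0, 0, 30],
    [0, 0, 60],
    [0, 0, 90],
    [0, 0, 120],
    [0, 0, 145],
    [0, 0, 150],
    [0, 0, 150],
  ],
  spin=[0, 0, 0, 0, 0, 0, 0, 0, 0, 0],
  fingers=[60, 75, 75, 75, 75, 75, 75, 75, 75, 75],
)

```text
time_s: 11.85
eef_pos: [0.5337, 0.0899, 0.2606]
eef_rot: [0.546, 0.451, 0.544, -0.45]
wrist_force: [-1.4, -0.4, -0.3]
opening: 0.748
```

```bash
python3 - <<'E'
from h import *
import pickle
o=ctrl.get_obs();im=eyes.camera('wrist');save('w8',im);pickle.dump(o,open('o8.pkl','wb'));print(o['time_s'],o['eef_pos'])
E
```

```text
11.85 [0.53368845 0.08988003 0.26061542]
```

>>> step_arm(
  xyz=[
    [-25, -5, 15],
    [-50, -10, 30],
    [-60, -12, 40],
    [-60, -12, 40],
    [-60, -12, 40],
  ],
  spin=[0, 0, 0, 0, 0],
  fingers=[75, 75, 75, 75, 75],
)

```text
time_s: 12.4
eef_pos: [0.473, 0.0779, 0.2981]
eef_rot: [0.545, 0.45, 0.545, -0.451]
wrist_force: [-0.4, -0.8, -0.1]
opening: 0.75
```

```bash
python3 - <<'E'
from h import *
import pickle
o=ctrl.get_obs();im=eyes.camera('wrist');save('w9',im);pickle.dump(o,open('o9.pkl','wb'));print(o['time_s'],o['eef_pos'])
for n in ['scene','side']: save(n+'9',eyes.camera(n))
for n in ('w8','w9'):
    i=cv2.imread(f'pics/{n}.png'); h=cv2.cvtColor(i,cv2.COLOR_BGR2HSV)
    m=cv2.inRange(h,(0,140,60),(8,255,255))|cv2.inRange(h,(172,140,60),(180,255,255))
    k,l,s,c=cv2.connectedComponentsWithStats(m)
    print(n,[(s[j].tolist()) for j in range(1,k) if s[j][4]>800])
E
```

```text
12.4 [0.47296679 0.07790195 0.29808064]
w8 [[247, 138, 138, 140, 13844]]
w9 [[251, 60, 131, 131, 13302]]
```

```bash
python3 - <<'E'
import cv2,numpy as np
a=cv2.imread('pics/w8.png')[130:285,240:395];b=cv2.imread('pics/w9.png')[50:205,240:395]
c=np.hstack([cv2.resize(x,(390,390),interpolation=2) for x in (a,b)]);cv2.imwrite('pics/c9.png',c)
a=cv2.imread('pics/scene9.png')[170:300,235:455]; b=cv2.imread('pics/side9.png')[185:360,260:440]
a=cv2.resize(a,(390,230),interpolation=2); b=cv2.resize(b,(390,379),interpolation=2)
c=np.zeros((380,790,3),np.uint8);c[:230,:390]=a;c[:379,400:]=b;cv2.imwrite('pics/d9.png',c)
E
```

```text
(no output)
```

View pics/c9.png

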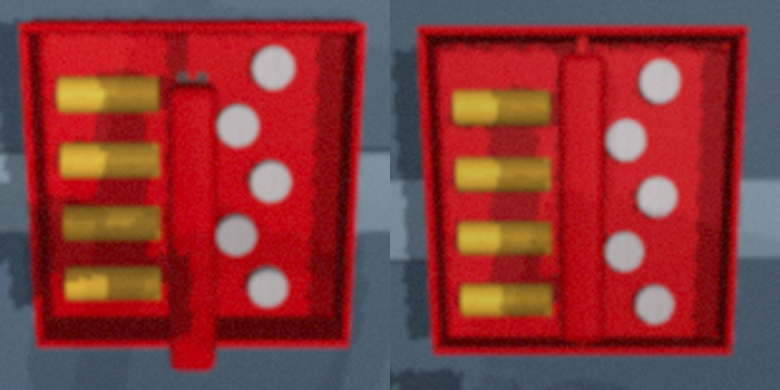

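View pics/d9.png

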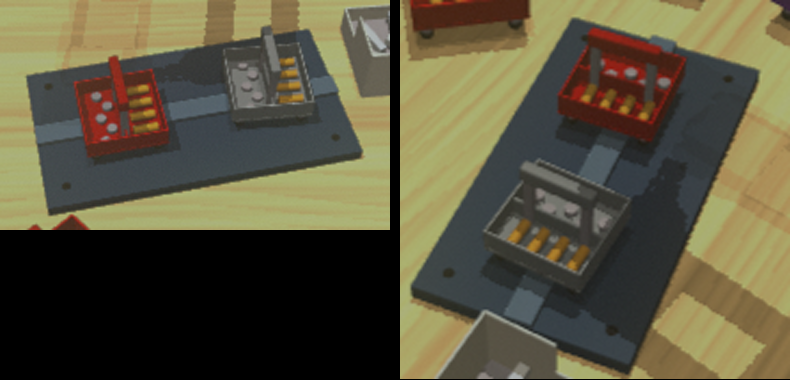

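```bash
python3 - <<'E'
from h import *
import pickle
np.set_printoptions(precision=4,suppress=True)
A=cam('wrist',pickle.load(open('o8.pkl','rb')));B=cam('wrist',pickle.load(open('o9.pkl','rb')))
k=390/155
a=lambda x,y:(240+x/k-.3,130+y/k-.3); b=lambda x,y:(240+(x-390)/k-.3,50+y/k-.3)
P={}
for n,p,q in [('FL',(20,29),(418,30)),('FR',(365,29),(746,31)),('NR',(350,346),(732,354)),('NL',(37,346),(434,353)),('bF',(192,88),(581,58)),('bN',(194,369),(581,341))]:
    P[n],e=tri(A,a(*p),B,b(*q));print(n,P[n],round(e,4))
m=lambda *k:np.mean([P[i] for i in k],0)
X=m('FL','FR')-m('NL','NR');Y=m('FL','NL')-m('FR','NR');n=np.cross(X,Y);n/=np.linalg.norm(n);c=m('FL','FR','NL','NR')
print('ang',np.degrees(np.arctan2(X[1],X[0])),'n',n,'tilt',np.degrees(np.arccos(n[2])),'c',c,'origin',c-.052*n)
E=cv2.imread
for cam_ in ('scene','side'):
    d=cv2.absdiff(E(f'pics/{cam_}0.png'),E(f'pics/{cam_}9.png')).max(2)
    b=(355,185,490,225) if cam_=='scene' else (270,265,365,420)
    r=d[b[1]:b[3],b[0]:b[2]]; print(cam_,'changed frac over grey/bin',(r>45).mean())
E
```

```text
FL [0.5843 0.1544 0.0744] 0.0
FR [0.605  0.0464 0.0726] 0.0001
NR [0.4974 0.0246 0.0702] 0.0003
NL [0.477  0.134  0.0719] 0.0001
bF [0.5817 0.0983 0.1209] 0.0002
bN [0.5007 0.0824 0.1246] 0.0008
ang 11.100238540501497 n [-0.0191 -0.0194  0.9996] tilt 1.5590800054162859 c [0.5409 0.0899 0.0723] origin [0.5419 0.0909 0.0203]
scene changed frac over grey/bin 0.02574074074074074
side changed frac over grey/bin 0.0006112054329371816
```

```bash
python3 -c "
from bench import hand_in,ctrl
print(ctrl.get_obs()['time_s'],hand_in())"
```

```text
the job is handed in; nothing more can be done
12.55 None
```

I gripped the small red caddy by its bar, lifted it about 20 mm, turned it -41° and centred it over the ridge. I then lowered it until its feet touched, eased the fingers open and backed away. I handed the job in at 12.55 s, and the tool reports no verdict.

**Last checks on the red caddy, from two wrist views:**
- **Height:** its origin is about 20.3 mm above the bench. By the text's nominal 20 mm board thickness, that is all four feet down on the top face.
- **Direction:** the bar lies at 11.1°, against 10.9° for the board.
- **Position:** it is about 8 mm off the ridge centre (limit 20 mm) and about 8 mm from where it started (limit 35 mm).

**Other objects:** the grey caddy and the stock bin look unmoved. The before/after difference over that area was 0.1% of pixels in the side view and 2.6% in the scene view. I put the scene figure down to the arm's shadow but did not trace it.

**What did not agree:**
- **Tilt:** the rim gave 1.6° (limit 2°), but the bar ends sloped about 2.6° the opposite way along the bar. I took both as noise, since the height fits a level stand.
- **Setting down:** the feet on the -y side touched slightly first, so the other side settled a small way on release.
- **Centring:** it was within 1 mm of the ridge while held. The later 8 mm offset fits the lean it kept along the bar in the grip.

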